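# Put the check weights back in their cases after the balance check

### The arm

A 7-joint arm with a two-finger parallel gripper is mounted at the origin on the work surface. World frame = base frame: x ahead of the robot, y to its left, z up, the work surface at z = 0. Lengths are in m, angles in rad, forces in N, time in s.
With the tool pointing down it reaches from about 0.425 to 0.875 m from the base axis. Payload 4.7 kg.
Tool frame: the origin (TCP) lies at the very end of the fingers, on their centre line; the grasp point (between the pads) lies 19 mm behind it; z points along the fingers, y is the line along which they close (so a half turn about z gives the same grasp; the last joint's range is limited). The gripper opens to 87 mm and grips with 3 to 60 N. Pads are 19 mm wide; open, the fingers measure 117 mm over their backs; the gripper's body (75 mm by 190 mm) begins 51 mm behind the grasp point.
Start: joints at [1.251, 0.321, -0.07, 1.45, 0.023, 1.371, -0.057], TCP at [0.213, -0.614, 0.223] pointing down, gripper open.
Joint ranges: [-2.86, 2.86], [-0.3, 2.09], [-1.38, 1.24], [0.06, 2.45], [-1.56, 4.7], [0.09, 2.05], [-2.69, 2.69]. Speed limits (rad/s): [2.57, 2.57, 3.14, 3.14, 3.14, 3.14, 3.14].

### API

Orientations are given as a 3x3 rotation matrix whose columns are the frame's x, y, z axes.
In Python, from station import ctrl gives the robot as it stands.
- The arm moves only by the tool drive_tool, never from a script. Its argument "increments" is a list of rows, each a list of 5 numbers: the shift along the tool's x, y, z in units of 25 mm (1.0 is 25 mm), then the turn about the tool's z in rad, then the closure, from 0 (fully open) to 1 (shut). In form: [[tx, ty, tz, turn, claw], ...]. A call has 1 to 10 rows; each row is the pose to reach, as a shift and turn from the pose commanded when the call began, along the tool's axes at that moment; what a row does not reach only later rows make up. A row lasts 1/8 s, in which the tool goes at most 62.5 mm and 10.7 degrees, less where a joint would pass 70% of its speed; a pose out of reach is approached as far as the arm can. A call with a gripper value outside its range is refused whole. The fingers move at their own pace and stop on an object; "grip_force" is the grip in N (left out, the last holds). Time passes only in rows, so rows that repeat a pose let the fingers close. It gives the time, the measured TCP pose, the force, the opening and the grip force at its end, in the units of the state.
- ctrl.get_obs(): the state, without advancing time (a new reading comes with each control period).
- ctrl.get_image(name): name is "scene" or "top"; returns a dict with "image" (480x640x3 uint8, red, green, blue), "range_z" (480x640 float32, m along the optical axis (not along the pixel's ray), 0 where there is no reading), "camera_matrix" (3x3 intrinsics, pixels), "distortion" ([k1, k2, p1, p2, k3] as OpenCV has them; the pictures are not rectified), "xyz" and "attitude" of the camera in the world. Camera axes: x right, y down, z forward; pixel columns grow to the right and rows downward; lengths in m; the calibration is good to about 2 mm. A picture is of the moment at which its call begins.
- ctrl.finish_job(): hands the job in; it is judged then, once.
The state is a dict: "clock": time; "joints": joint angles; "dq": joint speeds; "effort": joint torques, N m; "position": TCP position; "eef_rot": TCP orientation; "contact_force": force on the tool from outside, world axes, zero at the start; "torque": the same for the moment, N m; "grip_width": finger opening in m; "gripper_force": force on a finger pad.
Only numpy, scipy, OpenCV 4.12 (cv2) and the standard library are available. Lean on these libraries where they do the work, as an engineer would, in place of code of your own. Each camera call takes 0.05 s, during which the arm holds its last target. There are 200 camera calls.

### The job

The balance check is finished: take the stack of steel weights off the balance pan, one by one, and set each weight down flat in the recess of its own case, the one whose size fits it. Do not drop the weights or put them on the bare bench, leave the cases where they stand, and do not knock over the glass flask.

Things in the scene. Friction and masses are not known exactly. Their poses are not given: they have to be found in the camera images.
- w500: 500 g calibration weight: plain bright stainless steel disc, 56 mm diameter, 25.6 mm tall, 500 g, smooth straight sides; at the start the bottom of the stack of four, which stands free on the balance's pan (largest at the bottom, each within about 4 mm of the one below). Origin: centre of its underside, z up its axis.
- w200: 200 g calibration weight: plain bright stainless steel disc, 45 mm diameter, 15.9 mm tall, 200 g, smooth straight sides; at the start the second from the bottom in the stack of four, which stands free on the balance's pan (largest at the bottom, each within about 4 mm of the one below). Origin: centre of its underside, z up its axis.
- w100: 100 g calibration weight: plain bright stainless steel disc, 34 mm diameter, 13.9 mm tall, 100 g, smooth straight sides; at the start the third from the bottom in the stack of four, which stands free on the balance's pan (largest at the bottom, each within about 4 mm of the one below). Origin: centre of its underside, z up its axis.
- w50: 50 g calibration weight: plain bright stainless steel disc, 24 mm diameter, 13.9 mm tall, 50 g, smooth straight sides; at the start the top of the stack of four, which stands free on the balance's pan (largest at the bottom, each within about 4 mm of the one below). Origin: centre of its underside, z up its axis.
- case500: Open case of the 500 g weight, the largest of four: loose black square plastic tray 86 x 86 mm, 18 mm high, with a black rim 5 mm wide round firm grey foam that has one round, blue-lined recess in its middle, 64 mm across and 6 mm deep with a 3 mm 45-degree chamfer round its mouth. It fits w500 with 4 mm to spare all round. Recess floor 12 mm above the bench; the weight stands proud of the tray. Origin: centre of its underside on the bench, z up, sides along x and y.
- case200: Open case of the 200 g weight, the second largest of four: loose black square plastic tray 75 x 75 mm, 18 mm high, with a black rim 5 mm wide round firm grey foam that has one round, blue-lined recess in its middle, 53 mm across and 6 mm deep with a 3 mm 45-degree chamfer round its mouth. It fits w200 with 4 mm to spare all round. Recess floor 12 mm above the bench; the weight stands proud of the tray. Origin: centre of its underside on the bench, z up, sides along x and y.
- case100: Open case of the 100 g weight, the second smallest of four: loose black square plastic tray 64 x 64 mm, 18 mm high, with a black rim 5 mm wide round firm grey foam that has one round, blue-lined recess in its middle, 42 mm across and 6 mm deep with a 3 mm 45-degree chamfer round its mouth. It fits w100 with 4 mm to spare all round. Recess floor 12 mm above the bench; the weight stands proud of the tray. Origin: centre of its underside on the bench, z up, sides along x and y.
- case50: Open case of the 50 g weight, the smallest of four: loose black square plastic tray 54 x 54 mm, 18 mm high, with a black rim 5 mm wide round firm grey foam that has one round, blue-lined recess in its middle, 32 mm across and 6 mm deep with a 3 mm 45-degree chamfer round its mouth. It fits w50 with 4 mm to spare all round. Recess floor 12 mm above the bench; the weight stands proud of the tray. Origin: centre of its underside on the bench, z up, sides along x and y.
- balance: White laboratory balance, fixed: body 225 mm (x) by 200 mm (y), 46 mm high, display on the side nearer the robot; round metal pan 130 mm across, centred 35 mm along the balance's +x from its origin, flat top 60 mm above the bench; the full stack on it reaches 129 mm above the bench, and other clutter round the balance and cases is under 90 mm tall. Origin: centre of its underside on the bench.
- flask: Small conical glass flask with amber contents and a blue stopper, loose, 51 mm across its foot, 83 mm tall, 80 g; a bystander that must stay standing. Origin: centre of its underside.
Things that resemble listed ones, but are neither listed nor needed, are in the scene too. Leave any red look-alike of the case200 alone.

How it is judged:
By the outcome, as a careful person would: the job done as asked, in the order asked, and still so for the second after the job is handed in, with the robot touching nothing.
It also fails if it takes over 120 s, if anything falls off the work surface, if the arm or the gripper's body presses on something with over 40 N, if the wrist force passes 120 N, or if a joint passes its speed limit or range.

## Working session

There is one attempt and no reset: what is moved stays moved. The work goes in short steps, Python scripts to look and compute and a tool call to move; the robot and the scene stay as the last step left them, time stands still between calls to the robot, and variables do not carry over. Pictures are saved under pics/ and viewed, at most 14 in all, crops included, and the job is handed in when it is done.

Besides the shell and the picture viewer there is one more tool, called by a JSON object that holds its "op" and its "data". drive_tool: Moves the arm, as the interface text tells. Its arguments: {"type":"object","properties":{"increments":{"type":"array","items":{"type":"array","items":{"type":"number"}}},"grip_force":{"type":"number"}},"required":["increments"]}

```bash
mkdir -p pics; ls; python3 - <<'E'
from station import ctrl
import cv2,numpy as np
o=ctrl.get_obs(); print({k:np.round(v,3).tolist() for k,v in o.items()})
for n in("scene","top"):
    d=ctrl.get_image(n); cv2.imwrite(f"pics/{n}0.png",d["image"][:,:,::-1]); np.savez(f"{n}0.npz",**d)
    print(n,d["camera_matrix"],d["distortion"],d["xyz"],d["attitude"],(d["range_z"]>0).mean())
E
```

```text
pics
{'clock': 0.0, 'joints': [1.251, 0.322, -0.07, 1.452, 0.023, 1.371, -0.057], 'dq': [-0.001, 0.002, 0.002, 0.001, -0.001, -0.0, -0.0], 'effort': [-0.0, -49.129, -0.404, -31.253, -0.064, 0.044, 0.0], 'position': [0.213, -0.614, 0.221], 'eef_rot': [[0.945, 0.328, -0.001], [0.328, -0.945, 0.002], [-0.0, -0.002, -1.0]], 'contact_force': [0.4, -0.628, 1.406], 'torque': [-0.05, 0.016, 0.059], 'gripper_force': 0.0, 'grip_width': 0.087}
scene [[515.5361118    0.         315.02360785]
 [  0.         515.5361118  239.93912189]
 [  0.           0.           1.        ]] [-0.09723423  0.          0.          0.          0.        ] [0.85225983 0.81413011 0.82773085] [[-0.8611115   0.32933939 -0.38732743]
 [ 0.50835472  0.569581   -0.6458738 ]
 [ 0.00790266 -0.75306909 -0.65789399]] 0.9960384114583334
top [[511.05430103   0.         312.01971098]
 [  0.         511.05430103 241.32284228]
 [  0.           0.           1.        ]] [-0.01676109  0.          0.          0.          0.        ] [0.38772103 0.06717064 1.23118776] [[ 0.01387089 -0.99914114  0.03904597]
 [-0.999747   -0.01316661  0.0182369 ]
 [-0.01770714 -0.03928906 -0.99907098]] 0.9961946614583334
```

View pics/scene0.png

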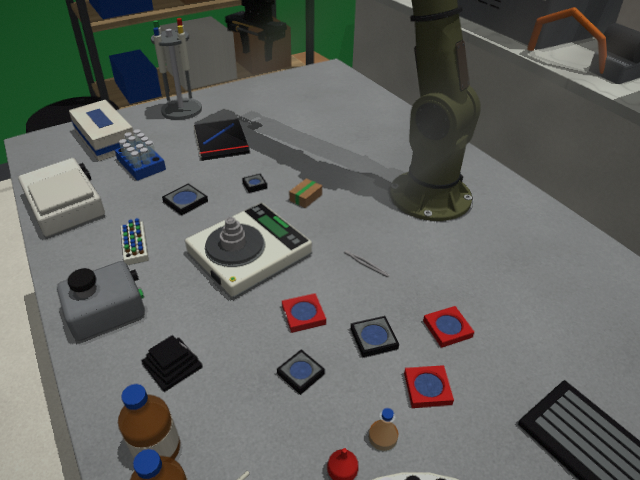

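View pics/top0.png

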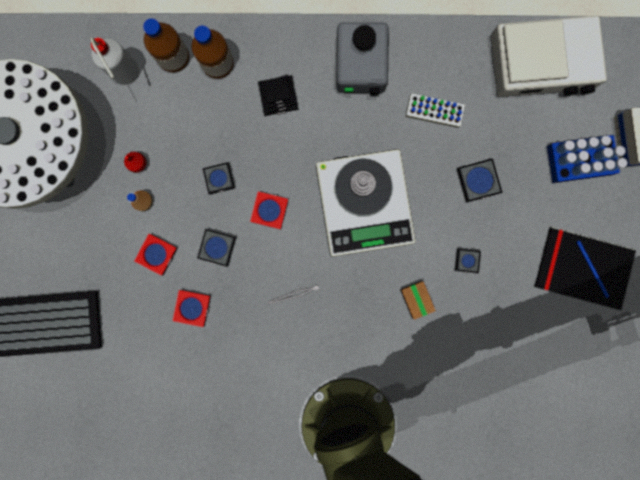

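The scene view shows four black cases at about (185,198), (255,183), (375,335) and (301,370), with the stack on the pan at (232,230). In the top view the same cases are at (480,180), (468,260), (217,247) and (219,178). The stack is at (363,183), the flask at (140,200), and there are red look-alikes. Next I triangulate them.

```bash
cat > h.py <<'E'
import cv2,numpy as np
def ray(d,uv):
    p=cv2.undistortPoints(np.array([[uv]],float),d["camera_matrix"],d["distortion"])[0,0]
    return d["xyz"],d["attitude"]@np.array([p[0],p[1],1.])
def onplane(d,uv,z):
    o,r=ray(d,uv); return o+r*(z-o[2])/r[2]
def tri(d1,uv1,d2,uv2):
    o1,r1=ray(d1,uv1);o2,r2=ray(d2,uv2)
    s=np.linalg.lstsq(np.c_[r1,-r2],o2-o1,rcond=None)[0]
    a,b=o1+s[0]*r1,o2+s[1]*r2; return (a+b)/2,np.linalg.norm(a-b)
def depthpt(d,uv):
    o,r=ray(d,uv); u,v=map(int,np.round(uv)); return o+r*np.median(d["range_z"][v-2:v+3,u-2:u+3])
def blues(d,lo=(105,80,40),hi=(128,255,255)):
    m=cv2.inRange(cv2.cvtColor(d["image"],cv2.COLOR_RGB2HSV),lo,hi)
    m=cv2.morphologyEx(m,cv2.MORPH_OPEN,np.ones((3,3)))
    out=[]
    for c in cv2.findContours(m,cv2.RETR_EXTERNAL,cv2.CHAIN_APPROX_NONE)[0]:
        if 80<cv2.contourArea(c)<3000: out.append((cv2.fitEllipse(c),c))
    return out
E
python3 - <<'E'
from h import *
D={n:dict(np.load(n+"0.npz")) for n in("scene","top")}
A={"a":((185,198),(480,180)),"b":((255,183),(468,260)),"c":((375,335),(217,247)),"d":((301,370),(219,178))}
B={n:blues(D[n]) for n in D}
for k,(s,t) in A.items():
    r=[]
    for n,p in(("scene",s),("top",t)):
        e,c=min(B[n],key=lambda q:np.hypot(*(np.array(q[0][0])-p)))
        P=np.array([onplane(D[n],q,.012) for q in c[:,0,:].astype(float)])[:,:2]
        f=cv2.fitEllipse(P.astype(np.float32)*1000)
        r.append(e[0]); print(k,n,np.round(e[0],1),"plane12mm",np.round(f[0],1),"dia",np.round(f[1],1),"depth",np.round(depthpt(D[n],e[0]),4))
    P,g=tri(D["scene"],r[0],D["top"],r[1]); print("  tri",np.round(P,4),"gap",round(g,4))
for n,p in(("scene",(234,222)),("top",(363,182))):
    print(n,"stack depth",np.round(depthpt(D[n],p),4))
a=cv2.resize(D["scene"]["image"][190:290,175:325],None,fx=5,fy=5,interpolation=2)
b=cv2.resize(D["top"]["image"][145:225,323:403],None,fx=6,fy=6,interpolation=2)
b=cv2.copyMakeBorder(b[:,:],0,20,0,0,0)
cv2.imwrite("pics/a1.png",a[:,:,::-1]);cv2.imwrite("pics/b1.png",b[:,:,::-1])
E
```

```text
a scene [184.2 197.1] plane12mm [ 585.8 -311.4] dia [55.  59.8] depth [ 0.5862 -0.3101  0.0127]
a top [479.5 180. ] plane12mm [ 587.5 -308.8] dia [61.2 62.9] depth [ 0.5876 -0.3091  0.0111]
  tri [ 0.5869 -0.3081  0.0143] gap 0.0004
b scene [184.2 197.1] plane12mm [ 585.8 -311.4] dia [55.  59.8] depth [ 0.5862 -0.3101  0.0127]
b top [467.9 260.6] plane12mm [ 394.5 -281.5] dia [29.4 31.3] depth [ 0.3945 -0.2815  0.012 ]
  tri [ 0.4858 -0.322  -0.0244] gap 0.191
c scene [373.9 334.5] plane12mm [416.  319.1] dia [48.2 50.4] depth [0.4172 0.3206 0.0138]
c top [215.8 247.3] plane12mm [418.  319.8] dia [51.1 51.5] depth [0.418  0.32   0.0111]
  tri [0.4174 0.3199 0.0133] gap 0.0013
d scene [300.5 369.6] plane12mm [583.5 317.9] dia [38.3 39.8] depth [0.584  0.3188 0.0132]
d top [217.9 177.8] plane12mm [585.6 318.3] dia [39.9 40.3] depth [0.5857 0.3184 0.0112]
  tri [0.5847 0.3184 0.0132] gap 0.0016
scene stack depth [ 0.5613 -0.0106  0.128 ]
top stack depth [ 0.561  -0.0214  0.1279]
```

View pics/a1.png

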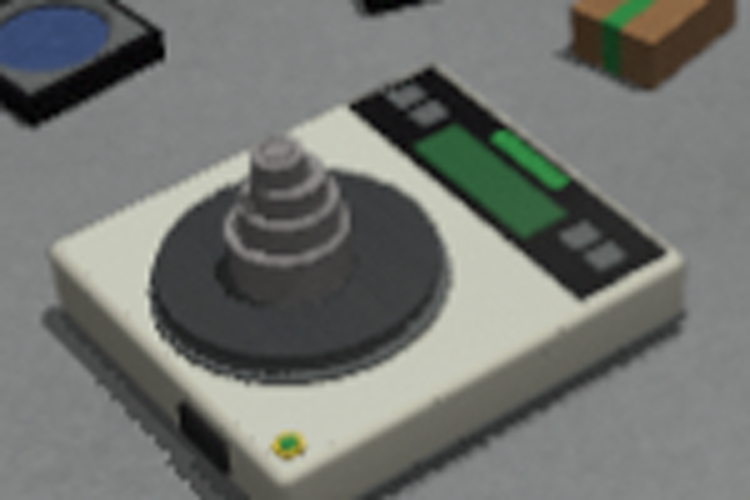

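View pics/b1.png

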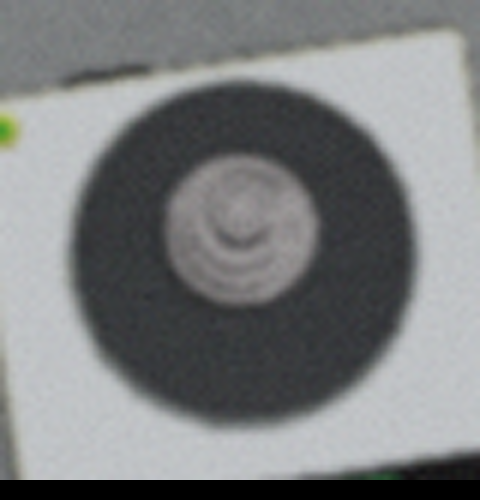

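The crops show the four tiers clearly, with w50 centred near top pixel (362,181). Now each tier's centre comes from the depth in both views.

```bash
cat >> h.py <<'E'
def cloud(d,u0,u1,v0,v1):
    uu,vv=np.meshgrid(np.arange(u0,u1),np.arange(v0,v1))
    p=cv2.undistortPoints(np.c_[uu.ravel(),vv.ravel()].astype(float)[:,None],d["camera_matrix"],d["distortion"])[:,0]
    z=d["range_z"][v0:v1,u0:u1].ravel()
    return (np.c_[p,np.ones(len(p))]*z[:,None])@d["attitude"].T+d["xyz"]
E
python3 - <<'E'
from h import *
for n,b in(("scene",(195,275,205,275)),("top",(330,400,150,215))):
    d=dict(np.load(n+"0.npz")); C=cloud(d,*b)
    for nm,zt,dia in(("w50",.1293,24),("w100",.1154,34),("w200",.1015,45),("w500",.0856,56)):
        q=C[(abs(C[:,2]-zt)<.004)&(np.hypot(C[:,0]-.56,C[:,1]+.018)<.05)]
        if len(q)<5: print(n,nm,len(q));continue
        c,r=cv2.minEnclosingCircle(q[:,:2].astype(np.float32)*1000)
        print(n,nm,len(q),"z",q[:,2].mean().round(4),"circ",np.round(c,1),"dia",round(2*r,1),dia,"ext",np.round([*q[:,:2].min(0),*q[:,:2].max(0)],4))
d=dict(np.load("scene0.npz"));e,c=min(blues(d,(100,50,25)),key=lambda q:np.hypot(q[0][0][0]-255,q[0][0][1]-183))
t=dict(np.load("top0.npz"));print(e, tri(d,e[0],t,(467.9,260.6)))
E
```

```text
scene w50 70 z 0.1295 circ [565.6 -20.2] dia 26.6 24 ext [ 0.5549 -0.0319  0.5775 -0.0074]
scene w100 77 z 0.1158 circ [561.7 -17. ] dia 36.2 34 ext [ 0.5467 -0.0285  0.5796 -0.002 ]
scene w200 102 z 0.1019 circ [563.7 -20.2] dia 45.8 45 ext [ 0.541  -0.04    0.5855  0.0018]
scene w500 122 z 0.0861 circ [566.  -21.6] dia 57.7 56 ext [ 0.5372 -0.0476  0.5925  0.0071]
top w50 80 z 0.1286 circ [567.7 -20.4] dia 23.2 24 ext [ 0.5562 -0.0302  0.5788 -0.0104]
top w100 76 z 0.1146 circ [562.9 -21.2] dia 32.8 34 ext [ 0.5471 -0.0357  0.576  -0.0071]
top w200 115 z 0.1009 circ [564.  -23.4] dia 43.7 45 ext [ 0.5425 -0.0438  0.5857 -0.0033]
top w500 141 z 0.0849 circ [565.7 -24.3] dia 55.7 56 ext [ 0.5384 -0.0498  0.5927  0.0022]
((218.21844482421875, 133.6269073486328), (3.5335097312927246, 44.49861145019531), 56.97256088256836) (array([ 0.43846239, -0.2510813 ,  0.18876042]), np.float64(0.09793215311858634))
```

{"op": "drive_tool", "data": {"increments": [[2.1,-1.8,0,0,0.3],[4.2,-3.6,0,0,0.3],[6.3,-5.3,0,0,0.3],[8.4,-7.1,0,0,0.3],[10.5,-8.9,0,0,0.3],[12.7,-10.7,0,0,0.3],[14.8,-12.5,0,0,0.4],[17,-14.2,0,0,0.4],[19.1,-16,0,0,0.4],[21.2,-17.8,0,0,0.4]]}}

```text
clock: 1.35
position: [0.5342, -0.0762, 0.2224]
eef_rot: [[0.945, 0.327, -0.0], [0.327, -0.945, -0.0], [-0.0, 0.0, -1.0]]
contact_force: [1.3, 0.4, 0.2]
grip_width: 0.0522
gripper_force: 0.0
```

```bash
cat >> h.py <<'E'
def inc(t):
    from station import ctrl
    o=ctrl.get_obs();R=np.array(o["eef_rot"]);p=np.array(o["position"])
    print("t",round(o["clock"],2),"pos",np.round(p,4),"F",np.round(o["contact_force"],1),"w",round(o["grip_width"],4),"dq",abs(np.array(o["dq"])).max().round(3),"tilt",np.round(R[:2,2],3),"->",np.round(R.T@(np.array(t)-p)/.025,2),"q7",round(o["joints"][6],2),"yaw",np.round(R[:2,0],3))
E
python3 -c "
from h import *
inc((.5665,-.020,.15))"
```

```text
t 1.35 pos [ 0.5342 -0.0762  0.2224] F [1.3 0.4 0.2] w 0.0522 dq 1.082 tilt [-0. -0.] -> [ 1.96 -1.7   2.89] q7 -1.2 yaw [0.945 0.327]
```

{"op": "drive_tool", "data": {"increments": [[0,0,0,0,0.45],[0,0,0,0,0.45],[0,0,0,0,0.45],[0,0,1,0,0.45],[0,0,2,0,0.45],[0,0,2.5,0,0.45],[0,0,2.5,0,0.45],[0,0,2.5,0,0.45]]}}

```text
clock: 2.35
position: [0.5343, -0.0782, 0.161]
eef_rot: [[0.945, 0.327, 0.001], [0.327, -0.945, -0.0], [0.001, 0.001, -1.0]]
contact_force: [-0.3, 0.2, -0.3]
grip_width: 0.0477
gripper_force: 0.0
```

```bash
python3 - <<'E'
from h import *
from station import ctrl
inc((.5665,-.020,.1235))
ims=[]
for n,(u0,u1,v0,v1) in(("scene",(190,290,185,265)),("top",(313,413,140,220))):
    d=ctrl.get_image(n); ims.append(cv2.resize(d["image"][v0:v1,u0:u1],None,fx=4,fy=4,interpolation=2))
cv2.imwrite("pics/c1.png",np.hstack(ims)[:,:,::-1])
E
```

```text
t 2.35 pos [ 0.5343 -0.0782  0.161 ] F [-0.3  0.2 -0.3] w 0.0477 dq 0.007 tilt [ 0.001 -0.   ] -> [ 1.98 -1.78  1.5 ] q7 -1.22 yaw [0.945 0.327]
```

View pics/c1.png

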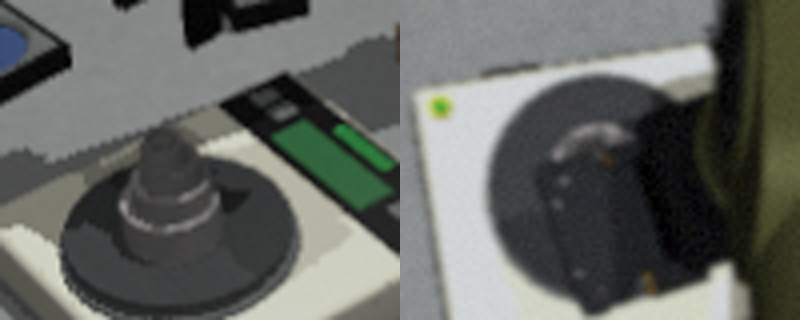

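The crop shows the gripper still short of the stack, so I finish the approach above it and then look again.

{"op": "drive_tool", "data": {"increments": [[0.7,-0.6,0,0,0.5],[1.4,-1.2,0,0,0.5],[1.98,-1.78,0,0,0.5],[1.98,-1.78,0,0,0.5],[1.98,-1.78,0.4,0,0.5],[1.98,-1.78,0.8,0,0.5],[1.98,-1.78,0.8,0,0.5]]}}

```text
clock: 3.32
position: [0.5646, -0.0205, 0.1385]
eef_rot: [[0.945, 0.326, -0.003], [0.326, -0.945, -0.0], [-0.003, -0.001, -1.0]]
contact_force: [-0.7, -0.0, 0.2]
grip_width: 0.0437
gripper_force: 0.0
```

```bash
python3 - <<'E'
from h import *
from station import ctrl
inc((.5665,-.020,.1235))
d=ctrl.get_image("scene"); cv2.imwrite("pics/d1.png",cv2.resize(d["image"][150:280,170:310],None,fx=4,fy=4,interpolation=2)[:,:,::-1])
E
```

```text
t 3.33 pos [ 0.5646 -0.0205  0.1385] F [-0.7 -0.   0.2] w 0.0437 dq 0.022 tilt [-0.003 -0.   ] -> [0.08 0.01 0.6 ] q7 -1.37 yaw [0.945 0.326]
```

View pics/d1.png

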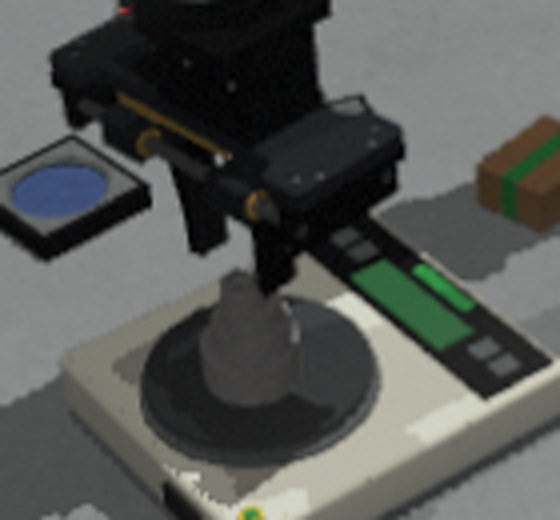

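The fingers straddle w50: tips are at crop (205,245) and (270,285), with the w50 top at (238,280). I descend and grip.

{"op": "drive_tool", "data": {"increments": [[0.06,0,0.3,0,0.5],[0.06,0,0.6,0,0.5],[0.06,0,0.6,0,0.5],[0.06,0,0.6,0,0.7],[0.06,0,0.6,0,0.85],[0.06,0,0.6,0,0.85],[0.06,0,0.6,0,0.85],[0.06,0,0.6,0,0.85]], "grip_force": 20}}

```text
clock: 4.38
position: [0.5675, -0.019, 0.1253]
eef_rot: [[0.945, 0.328, 0.0], [0.328, -0.945, -0.0], [0.0, 0.0, -1.0]]
contact_force: [-0.7, 0.3, 1.7]
grip_width: 0.0213
gripper_force: 20.0
```

```bash
python3 -c "
from h import *
inc((.3945,-.2815,.20))"
```

```text
t 4.38 pos [ 0.5675 -0.019   0.1253] F [-0.7  0.3  1.7] w 0.0213 dq 0.002 tilt [ 0. -0.] -> [-9.98  7.65 -2.99] q7 -1.38 yaw [0.945 0.328]
```

```bash
python3 - <<'E'
from h import *
from station import ctrl
d=ctrl.get_image("scene"); cv2.imwrite("pics/e1.png",cv2.resize(d["image"][180:270,185:285],None,fx=6,fy=6,interpolation=2)[:,:,::-1])
E
```

```text
(no output)
```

View pics/e1.png

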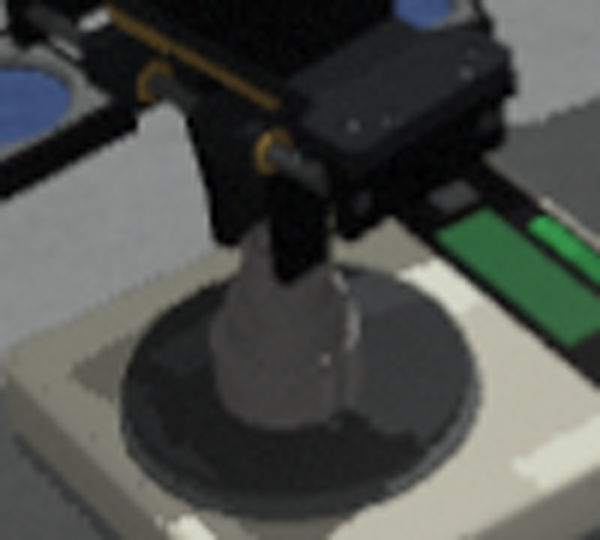

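The fingers hold w50 at crop (265,250), but the grip is a bit high. I regrip 2 mm lower before lifting.

{"op": "drive_tool", "data": {"increments": [[0,0,0,0,0.6],[0,0,0,0,0.6],[0,0,0.09,0,0.6],[0,0,0.09,0,0.6],[0,0,0.09,0,0.85],[0,0,0.09,0,0.85],[0,0,0.09,0,0.85],[0,0,0.09,0,0.85]], "grip_force": 20}}

```text
clock: 5.42
position: [0.5673, -0.019, 0.1228]
eef_rot: [[0.945, 0.328, 0.0], [0.328, -0.945, -0.0], [0.0, 0.0, -1.0]]
contact_force: [0.6, 0.4, 0.3]
grip_width: 0.0218
gripper_force: 20.0
```

{"op": "drive_tool", "data": {"increments": [[0,0,-0.2,0,0.85],[0,0,-0.6,0,0.85],[0,0,-1.2,0,0.85],[0,0,-2,0,0.85],[0,0,-3,0,0.85],[0,0,-3,0,0.85],[0,0,-3,0,0.85]]}}

```text
clock: 6.3
position: [0.5671, -0.0191, 0.1977]
eef_rot: [[0.945, 0.328, -0.0], [0.328, -0.945, -0.0], [-0.0, 0.0, -1.0]]
contact_force: [0.5, -0.3, -1.0]
grip_width: 0.022
gripper_force: 20.0
```

```bash
python3 - <<'E'
from h import *
from station import ctrl
inc((.3945,-.2815,.20))
d=ctrl.get_image("scene"); cv2.imwrite("pics/f1.png",cv2.resize(d["image"][140:270,175:295],None,fx=4,fy=4,interpolation=2)[:,:,::-1])
E
```

```text
t 6.3 pos [ 0.5671 -0.0191  0.1977] F [ 0.5 -0.3 -1. ] w 0.022 dq 0.018 tilt [-0. -0.] -> [-9.96  7.66 -0.09] q7 -1.35 yaw [0.945 0.328]
```

View pics/f1.png

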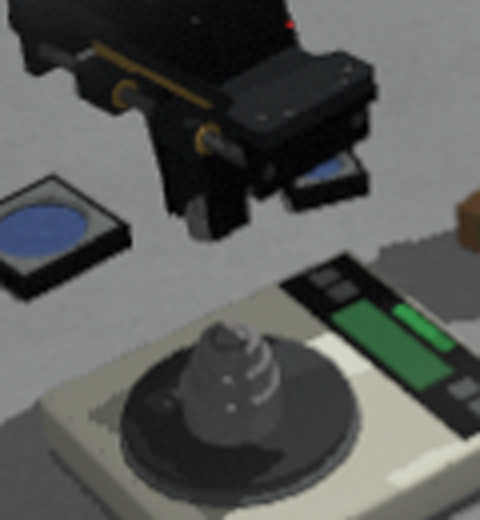

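w50 is held at crop (205,220), and the other three tiers stay on the pan. Next is the move over case50.

{"op": "drive_tool", "data": {"increments": [[-0.6,0.5,0,0,0.85],[-1.8,1.4,0,0,0.85],[-3.3,2.5,0,0,0.85],[-4.8,3.7,0,0,0.85],[-6.3,4.8,0,0,0.85],[-7.8,6,0,0,0.85],[-9,6.9,0,0,0.85],[-9.7,7.4,0,0,0.85],[-9.96,7.66,0,0,0.85],[-9.96,7.66,0,0,0.85]]}}

```text
clock: 7.6
position: [0.3947, -0.2813, 0.1973]
eef_rot: [[0.945, 0.327, -0.0], [0.327, -0.945, 0.001], [-0.0, -0.001, -1.0]]
contact_force: [1.2, -0.4, -0.5]
grip_width: 0.0222
gripper_force: 20.0
```

{"op": "drive_tool", "data": {"increments": [[0,0,0,0,0.85],[0,0,1,0,0.85],[0,0,2.5,0,0.85],[0,0,4,0,0.85],[0,0,5,0,0.85],[0,0,5.4,0,0.85],[0,0,5.4,0,0.85],[0,0,5.4,0,0.85]]}}

```text
clock: 8.6
position: [0.3958, -0.2819, 0.064]
eef_rot: [[0.945, 0.328, 0.002], [0.328, -0.945, -0.001], [0.001, 0.002, -1.0]]
contact_force: [0.6, -0.7, -0.4]
grip_width: 0.0223
gripper_force: 20.0
```

```bash
python3 - <<'E'
from h import *
from station import ctrl
inc((.3945,-.2815,.021))
d=ctrl.get_image("scene")
a=cv2.resize(d["image"][120:220,200:300],None,fx=4,fy=4,interpolation=2)
t=ctrl.get_image("top");b=cv2.resize(t["image"][220:320,420:520],None,fx=4,fy=4,interpolation=2)
cv2.imwrite("pics/g1.png",np.hstack([a,b])[:,:,::-1])
for z in(.012,.018):
  from h import *
E
```

```text
t 8.6 pos [ 0.3958 -0.2819  0.064 ] F [ 0.6 -0.7 -0.4] w 0.0223 dq 0.005 tilt [ 0.002 -0.001] -> [-0.05 -0.04  1.72] q7 -0.72 yaw [0.945 0.328]
```

View pics/g1.png

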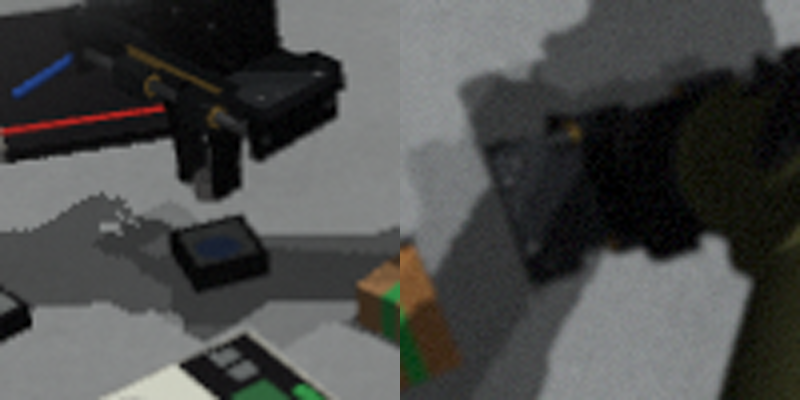

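The held weight shows at crop (205,190) and the recess at (217,245), that is, scene pixel (254,181). I check both numerically.

```bash
python3 - <<'E'
from h import *
from station import ctrl
d=ctrl.get_image("scene");t=dict(np.load("top0.npz"))
hsv=cv2.cvtColor(d["image"],cv2.COLOR_RGB2HSV);x=np.zeros((480,640),np.uint8)
x[170:193,240:270]=cv2.inRange(hsv,(100,70,15),(130,255,255))[170:193,240:270]
c=max(cv2.findContours(x,cv2.RETR_EXTERNAL,cv2.CHAIN_APPROX_NONE)[0],key=cv2.contourArea)
e=cv2.fitEllipse(c);print(e,cv2.contourArea(c))
print("plane",onplane(d,e[0],.012),"tri",tri(d,e[0],t,(467.9,260.6)))
C=cloud(d,244,258,155,172);q=C[(abs(C[:,0]-.395)<.03)&(abs(C[:,1]+.28)<.03)&(C[:,2]>.045)]
b=q[q[:,2]<.064]; print(len(q),len(b),q[:,2].min(),b.min(0),b.max(0),"camdir xy",d["xyz"][:2]-[.395,-.28])
E
```

```text
((254.23255920410156, 181.39622497558594), (5.097466468811035, 10.067294120788574), 88.70570373535156) 38.5
plane [ 0.39247794 -0.28306087  0.012     ] tri (array([ 0.39399656, -0.2806707 ,  0.0140128 ]), np.float64(0.0009674870025247877))
187 11 0.054582111381989984 [ 0.39146457 -0.28196537  0.05458211] [ 0.4066654  -0.26385196  0.06389134] camdir xy [0.45725983 1.09413011]
```

{"op": "drive_tool", "data": {"increments": [[-0.05,-0.04,0.4,0,0.85],[-0.05,-0.04,0.9,0,0.85],[-0.05,-0.04,1.3,0,0.85],[-0.05,-0.04,1.55,0,0.85],[-0.05,-0.04,1.65,0,0.85],[-0.05,-0.04,1.72,0,0.85],[-0.05,-0.04,1.72,0,0.85],[-0.05,-0.04,1.72,0,0.85]]}}

```text
clock: 9.75
position: [0.3935, -0.2812, 0.0201]
eef_rot: [[0.945, 0.328, 0.0], [0.328, -0.945, -0.0], [0.0, 0.001, -1.0]]
contact_force: [-0.0, -0.6, -0.5]
grip_width: 0.0222
gripper_force: 20.0
```

```bash
python3 -c "
from h import *
inc((.3945,-.2815,.0195))"
```

```text
t 9.75 pos [ 0.3935 -0.2812  0.0201] F [-0.  -0.6 -0.5] w 0.0222 dq 0.003 tilt [ 0. -0.] -> [0.04 0.03 0.02] q7 -0.74 yaw [0.945 0.328]
```

{"op": "drive_tool", "data": {"increments": [[0,0,0.03,0,0.85],[0,0,0.03,0,0.7],[0,0,0.03,0,0.6],[0,0,0.03,0,0.55],[0,0,-0.3,0,0.55],[0,0,-1,0,0.55],[0,0,-2.5,0,0.5],[0,0,-4.5,0,0.4],[0,0,-6,0,0.4],[0,0,-6,0,0.4]]}}

```text
clock: 11.0
position: [0.3956, -0.2824, 0.1746]
eef_rot: [[0.945, 0.328, 0.007], [0.328, -0.945, -0.006], [0.004, 0.008, -1.0]]
contact_force: [-0.6, -0.5, -0.9]
grip_width: 0.0516
gripper_force: 0.0
```

```bash
cat >> h.py <<'E'
def tier(d,b,zt,c0=(.565,-.021)):
    C=cloud(d,*b);q=C[(abs(C[:,2]-zt)<.004)&(np.hypot(C[:,0]-c0[0],C[:,1]-c0[1])<.05)]
    c,r=cv2.minEnclosingCircle(q[:,:2].astype(np.float32)*1000)
    print("tier",len(q),"z",q[:,2].mean().round(4),np.round(c,1),"dia",round(2*r,1),"ext",np.round([*q[:,:2].min(0),*q[:,:2].max(0)],4))
E
python3 - <<'E'
from h import *
from station import ctrl
inc((.5625,-.020,.165))
d=ctrl.get_image("scene");S=(195,275,205,275)
for z in(.1154,.1015,.0856):tier(d,S,z)
tier(d,(235,275,160,200),.026,(.3945,-.2815))
cv2.imwrite("pics/h1.png",cv2.resize(d["image"][140:260,200:320],None,fx=4,fy=4,interpolation=2)[:,:,::-1])
E
```

```text
t 11.0 pos [ 0.3956 -0.2824  0.1746] F [-0.6 -0.5 -0.9] w 0.0516 dq 0.07 tilt [ 0.007 -0.006] -> [ 9.75 -7.73  0.37] q7 -0.67 yaw [0.945 0.328]
tier 145 z 0.116 [561.8 -19.8] dia 36.9 ext [ 0.5458 -0.0378  0.5792 -0.0014]
tier 103 z 0.1021 [564.6 -19.3] dia 46.6 ext [ 0.5413 -0.0389  0.5858  0.0039]
tier 136 z 0.086 [566.5 -21.3] dia 58.0 ext [ 0.5376 -0.0477  0.5926  0.0073]
tier 41 z 0.0254 [ 401.2 -282.9] dia 41.8 ext [ 0.3832 -0.299   0.4221 -0.2655]
```

View pics/h1.png

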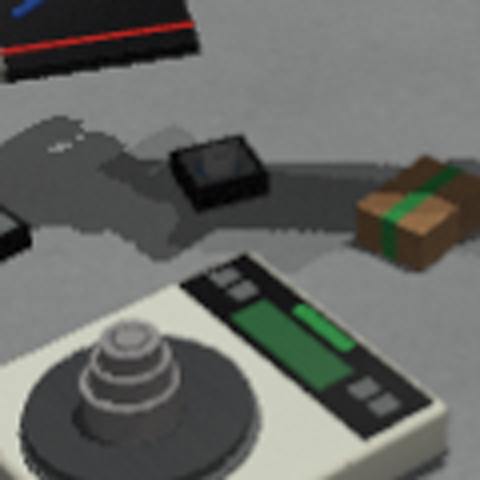

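w50 stands in case50, at crop (230,160), with three tiers left. Next, w100.

{"op": "drive_tool", "data": {"increments": [[0.8,-0.6,0,0,0.37],[2.4,-1.9,0,0,0.37],[4,-3.2,0,0,0.37],[5.6,-4.5,0,0,0.37],[7.2,-5.8,0,0,0.37],[8.6,-6.8,0,0,0.37],[9.5,-7.5,0,0,0.37],[9.75,-7.73,0,0,0.37],[9.75,-7.73,0.3,0,0.37],[9.75,-7.73,0.3,0,0.37]], "grip_force": 25}}

```text
clock: 12.3
position: [0.5589, -0.0205, 0.161]
eef_rot: [[0.946, 0.326, -0.003], [0.326, -0.946, -0.001], [-0.003, 0.0, -1.0]]
contact_force: [-0.2, 0.3, 0.9]
grip_width: 0.0551
gripper_force: 0.0
```

{"op": "drive_tool", "data": {"increments": [[0,0,0,0,0.37],[0,0,0.5,0,0.37],[0,0,1.2,0,0.37],[0,0,1.2,0,0.37],[0,0,1.2,0,0.37]]}}

```text
clock: 12.92
position: [0.5602, -0.0185, 0.132]
eef_rot: [[0.945, 0.328, -0.0], [0.328, -0.945, 0.0], [-0.0, -0.0, -1.0]]
contact_force: [-1.3, -1.3, 1.3]
grip_width: 0.055
gripper_force: 0.0
```

```bash
python3 -c "
from h import *
inc((.5625,-.020,.109))"
```

```text
t 12.93 pos [ 0.5602 -0.0185  0.132 ] F [-1.3 -1.3  1.3] w 0.055 dq 0.012 tilt [-0.  0.] -> [0.07 0.09 0.92] q7 -1.37 yaw [0.945 0.328]
```

{"op": "drive_tool", "data": {"increments": [[0.07,0.09,0,0,0.37],[0.07,0.09,0.4,0,0.37],[0.07,0.09,0.8,0,0.37],[0.07,0.09,0.92,0,0.37],[0.07,0.09,0.92,0,0.37],[0.07,0.09,0.92,0,0.37]], "grip_force": 25}}

```text
clock: 13.68
position: [0.5629, -0.02, 0.1095]
eef_rot: [[0.945, 0.328, 0.0], [0.328, -0.945, -0.0], [0.0, 0.0, -1.0]]
contact_force: [0.5, -0.3, -0.5]
grip_width: 0.0545
gripper_force: 0.0
```

{"op": "drive_tool", "data": {"increments": [[0,0,0,0,0.5],[0,0,0,0,0.6],[0,0,0,0,0.75],[0,0,0,0,0.75],[0,0,0,0,0.75],[0,0,0,0,0.75]]}}

```text
clock: 14.42
position: [0.5627, -0.0201, 0.1094]
eef_rot: [[0.945, 0.328, 0.0], [0.328, -0.945, -0.0], [0.0, 0.0, -1.0]]
contact_force: [0.8, 0.4, 0.9]
grip_width: 0.0319
gripper_force: 25.0
```

```bash
python3 -c "
from h import *
inc((.585,.3183,.20))"
```

```text
t 14.43 pos [ 0.5627 -0.0201  0.1094] F [0.8 0.4 0.9] w 0.0319 dq 0.002 tilt [ 0. -0.] -> [  5.28 -12.5   -3.63] q7 -1.39 yaw [0.945 0.328]
```

{"op": "drive_tool", "data": {"increments": [[0,0,-0.2,0,0.75],[0,0,-0.6,0,0.75],[0,0,-1.4,0,0.75],[0,0,-2.4,0,0.75],[0.2,-0.5,-3,0,0.75],[0.7,-1.6,-3,0,0.75],[1.3,-3.1,-3,0,0.75],[2,-4.7,-3,0,0.75],[2.7,-6.3,-3,0,0.75],[3.3,-7.8,-3,0,0.75]]}}

```text
clock: 15.68
position: [0.5763, 0.194, 0.185]
eef_rot: [[0.944, 0.329, 0.0], [0.329, -0.944, 0.001], [0.001, -0.001, -1.0]]
contact_force: [0.1, -0.2, -0.8]
grip_width: 0.0318
gripper_force: 25.0
```

```bash
python3 -c "
from h import *
from station import ctrl
d=ctrl.get_image('scene');S=(195,275,205,275)
for z in(.1015,.0856):tier(d,S,z)
inc((.585,.3183,.18))"
```

```text
tier 143 z 0.1023 [564.2 -21.8] dia 48.8 ext [ 0.5555 -0.0461  0.5856  0.0026]
tier 122 z 0.0858 [567.  -21.1] dia 58.0 ext [ 0.5442 -0.0469  0.5927  0.0062]
t 15.72 pos [0.5748 0.2017 0.1853] F [-0.1  6.3  0.4] w 0.0318 dq 0.116 tilt [0.001 0.007] -> [ 1.95 -4.26  0.25] q7 -1.78 yaw [0.942 0.336]
```

{"op": "drive_tool", "data": {"increments": [[0.4,-1,0,0,0.75],[1,-2.3,0,0,0.75],[1.5,-3.5,0,0,0.75],[1.8,-4,0,0,0.75],[1.9,-4.25,0,0,0.75],[1.9,-4.25,1,0,0.75],[1.9,-4.25,2.5,0,0.75],[1.9,-4.25,4,0,0.75],[1.9,-4.25,4.8,0,0.75],[1.9,-4.25,4.8,0,0.75]]}}

```text
clock: 16.98
position: [0.5863, 0.3056, 0.063]
eef_rot: [[0.945, 0.327, -0.002], [0.327, -0.945, -0.002], [-0.003, 0.001, -1.0]]
contact_force: [-0.6, 0.1, -0.9]
grip_width: 0.0316
gripper_force: 25.0
```

{"op": "drive_tool", "data": {"increments": [[0,0,0,0,0.75],[0,0,0,0,0.75]]}}

```text
clock: 17.23
position: [0.5878, 0.3077, 0.0661]
eef_rot: [[0.945, 0.327, 0.003], [0.327, -0.945, 0.001], [0.003, -0.0, -1.0]]
contact_force: [0.2, 0.2, -1.0]
grip_width: 0.0318
gripper_force: 25.0
```

```bash
python3 - <<'E'
from h import *
from station import ctrl
inc((.585,.3183,.021))
d=ctrl.get_image("scene")
print([(np.round(e[0],1),cv2.contourArea(c)) for e,c in blues(d) if np.hypot(e[0][0]-300,e[0][1]-370)<30])
cv2.imwrite("pics/i1.png",cv2.resize(d["image"][300:420,240:360],None,fx=4,fy=4,interpolation=2)[:,:,::-1])
E
```

```text
t 17.23 pos [0.5878 0.3077 0.0661] F [ 0.2  0.2 -1. ] w 0.0318 dq 0.006 tilt [0.003 0.001] -> [ 0.03 -0.44  1.8 ] q7 -2.02 yaw [0.945 0.327]
[(array([300.5, 369.9]), 274.5)]
```

View pics/i1.png

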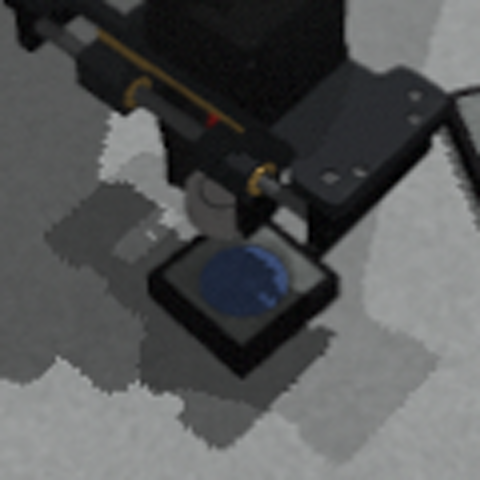

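w100 is held at crop (215,205), and case100's recess is at (245,280), unchanged. I correct by 11 mm and descend.

{"op": "drive_tool", "data": {"increments": [[0.03,-0.44,0,0,0.75],[0.03,-0.44,0.4,0,0.75],[0.03,-0.44,0.8,0,0.75],[0.03,-0.44,1.2,0,0.75],[0.03,-0.44,1.4,0,0.75],[0.03,-0.44,1.4,0,0.75],[0.03,-0.44,1.4,0,0.75]]}}

```text
clock: 18.15
position: [0.5841, 0.3179, 0.0296]
eef_rot: [[0.945, 0.328, 0.0], [0.328, -0.945, 0.0], [0.001, -0.0, -1.0]]
contact_force: [0.5, 0.1, -1.9]
grip_width: 0.032
gripper_force: 25.0
```

```bash
python3 -c "
from h import *
inc((.585,.3183,.020))"
```

```text
t 18.15 pos [0.5841 0.3179 0.0296] F [ 0.5  0.1 -1.9] w 0.032 dq 0.005 tilt [0. 0.] -> [ 0.04 -0.    0.38] q7 -2.05 yaw [0.945 0.328]
```

{"op": "drive_tool", "data": {"increments": [[0.03,0,0.2,0,0.75],[0.03,0,0.3,0,0.75],[0.03,0,0.37,0,0.75],[0.03,0,0.38,0,0.75],[0.03,0,0.38,0,0.75]]}}

```text
clock: 18.77
position: [0.5845, 0.3179, 0.02]
eef_rot: [[0.945, 0.328, -0.0], [0.328, -0.945, -0.0], [-0.0, 0.0, -1.0]]
contact_force: [-0.7, -1.8, 2.2]
grip_width: 0.032
gripper_force: 25.0
```

{"op": "drive_tool", "data": {"increments": [[0,0,0,0,0.6],[0,0,0,0,0.5],[0,0,0,0,0.45],[0,0,-0.3,0,0.45],[0,0,-1,0,0.45],[0,0,-2.5,0,0.4],[0,0,-4.5,0,0.3],[0,0,-6.3,0,0.3],[0,0,-6.3,0,0.3]]}}

```text
clock: 19.9
position: [0.5867, 0.3202, 0.1838]
eef_rot: [[0.945, 0.328, 0.009], [0.328, -0.945, 0.005], [0.01, -0.001, -1.0]]
contact_force: [0.2, 0.7, -0.9]
grip_width: 0.0604
gripper_force: 0.0
```

```bash
python3 - <<'E'
from h import *
from station import ctrl
inc((.5645,-.022,.17))
d=ctrl.get_image("scene");S=(195,275,205,275)
for z in(.1015,.0856):tier(d,S,z)
tier(d,(275,325,345,395),.026,(.585,.318))
t=dict(np.load("top0.npz"))
tier(t,(330,400,150,215),.1015)
E
```

```text
t 19.9 pos [0.5867 0.3202 0.1838] F [ 0.2  0.7 -0.9] w 0.0604 dq 0.075 tilt [0.009 0.005] -> [-5.33 12.64  0.48] q7 -1.99 yaw [0.945 0.328]
tier 225 z 0.1025 [563.8 -21.9] dia 48.9 ext [ 0.5407 -0.046   0.5858  0.0009]
tier 132 z 0.0861 [565.4 -22. ] dia 58.0 ext [ 0.5381 -0.0476  0.5923  0.0065]
tier 235 z 0.0256 [585.4 325.9] dia 48.3 ext [0.5677 0.302  0.6078 0.3472]
tier 115 z 0.1009 [564.  -23.4] dia 43.7 ext [ 0.5425 -0.0438  0.5857 -0.0033]
```

{"op": "drive_tool", "data": {"increments": [[-0.4,1,0,0,0.25],[-1.2,2.8,0,0,0.25],[-2,4.8,0,0,0.25],[-2.8,6.8,0,0,0.25],[-3.7,8.8,0,0,0.25],[-4.5,10.6,0,0,0.25],[-5.1,12,0,0,0.25],[-5.35,12.65,0,0,0.25],[-5.35,12.65,0.5,0,0.25],[-5.35,12.65,1,0,0.25]], "grip_force": 35}}

```text
clock: 21.2
position: [0.5615, -0.0221, 0.1511]
eef_rot: [[0.944, 0.33, -0.001], [0.33, -0.944, 0.001], [-0.0, -0.001, -1.0]]
contact_force: [-1.2, 0.5, -0.1]
grip_width: 0.0655
gripper_force: 0.0
```

{"op": "drive_tool", "data": {"increments": [[0,0,0,0,0.25],[0,0,0.5,0,0.25],[0,0,1.2,0,0.25],[0,0,1.2,0,0.25],[0,0,1.2,0,0.25]]}}

```text
clock: 21.82
position: [0.5619, -0.0246, 0.1222]
eef_rot: [[0.945, 0.328, -0.0], [0.328, -0.945, 0.0], [-0.0, -0.0, -1.0]]
contact_force: [-0.3, -0.5, -0.6]
grip_width: 0.0651
gripper_force: 0.0
```

```bash
python3 -c "
from h import *
inc((.5638,-.0225,.0934))"
```

```text
t 21.82 pos [ 0.5619 -0.0246  0.1222] F [-0.3 -0.5 -0.6] w 0.0651 dq 0.011 tilt [-0.  0.] -> [ 0.1  -0.05  1.15] q7 -1.38 yaw [0.945 0.328]
```

{"op": "drive_tool", "data": {"increments": [[0.1,-0.05,0,0,0.25],[0.1,-0.05,0.5,0,0.25],[0.1,-0.05,1,0,0.25],[0.1,-0.05,1.14,0,0.25],[0.1,-0.05,1.14,0,0.25],[0.1,-0.05,1.14,0,0.25]]}}

```text
clock: 22.58
position: [0.564, -0.0226, 0.094]
eef_rot: [[0.945, 0.328, 0.001], [0.328, -0.945, -0.0], [0.0, 0.0, -1.0]]
contact_force: [-0.0, 0.6, 0.3]
grip_width: 0.0653
gripper_force: 0.0
```

{"op": "drive_tool", "data": {"increments": [[0,0,0,0,0.4],[0,0,0,0,0.5],[0,0,0,0,0.65],[0,0,0,0,0.65],[0,0,0,0,0.65],[0,0,0,0,0.65]], "grip_force": 35}}

```text
clock: 23.32
position: [0.5638, -0.0225, 0.0939]
eef_rot: [[0.945, 0.328, 0.0], [0.328, -0.945, 0.0], [0.0, -0.0, -1.0]]
contact_force: [-0.7, -0.1, 1.6]
grip_width: 0.0427
gripper_force: 35.0
```

```bash
python3 -c "
from h import *
inc((.4175,.3198,.18))"
```

```text
t 23.32 pos [ 0.5638 -0.0225  0.0939] F [-0.7 -0.1  1.6] w 0.0427 dq 0.001 tilt [0. 0.] -> [ -1.04 -14.85  -3.44] q7 -1.4 yaw [0.945 0.328]
```

{"op": "drive_tool", "data": {"increments": [[0,0,-0.2,0,0.65],[0,0,-0.6,0,0.65],[0,0,-1.4,0,0.65],[0,0,-2.4,0,0.65],[0,-0.5,-3.3,0,0.65],[-0.1,-1.6,-3.4,0,0.65],[-0.2,-3.2,-3.4,0,0.65],[-0.35,-5,-3.4,0,0.65],[-0.5,-6.8,-3.4,0,0.65],[-0.6,-8.4,-3.4,0,0.65]]}}

```text
clock: 24.58
position: [0.4783, 0.1737, 0.1784]
eef_rot: [[0.944, 0.33, -0.001], [0.33, -0.944, -0.001], [-0.001, 0.0, -1.0]]
contact_force: [1.1, 0.8, -2.0]
grip_width: 0.0428
gripper_force: 35.0
```

{"op": "drive_tool", "data": {"increments": [[-0.1,-0.5,0,0,0.65],[-0.1,-0.5,0,0,0.65],[-0.1,-0.5,0,0,0.65]]}}

```text
clock: 24.95
position: [0.4748, 0.1803, 0.1785]
eef_rot: [[0.945, 0.326, -0.0], [0.326, -0.945, -0.001], [-0.0, 0.001, -1.0]]
contact_force: [-0.6, -0.2, -2.5]
grip_width: 0.0427
gripper_force: 35.0
```

```bash
python3 -c "
from h import *
inc((.4175,.3198,.18))"
```

```text
t 24.95 pos [0.4748 0.1803 0.1785] F [-0.6 -0.2 -2.5] w 0.0427 dq 0.008 tilt [-0.    -0.001] -> [-0.35 -6.02 -0.07] q7 -1.71 yaw [0.945 0.326]
```

{"op": "drive_tool", "data": {"increments": [[0,-0.8,0,0,0.65],[-0.1,-2.3,0,0,0.65],[-0.2,-4,0,0,0.65],[-0.3,-5.3,0,0,0.65],[-0.35,-6.02,0,0,0.65],[-0.35,-6.02,0,0,0.65],[-0.35,-6.02,1,0,0.65],[-0.35,-6.02,2.5,0,0.65],[-0.35,-6.02,3.8,0,0.65],[-0.35,-6.02,4.5,0,0.65]]}}

```text
clock: 26.2
position: [0.4174, 0.3184, 0.0643]
eef_rot: [[0.946, 0.325, -0.002], [0.325, -0.946, -0.002], [-0.003, 0.002, -1.0]]
contact_force: [-0.9, 0.2, -2.2]
grip_width: 0.0429
gripper_force: 35.0
```

{"op": "drive_tool", "data": {"increments": [[0,0,0,0,0.65],[0,0,0,0,0.65],[0,0,0,0,0.65]]}}

```text
clock: 26.58
position: [0.4177, 0.3217, 0.0676]
eef_rot: [[0.945, 0.327, 0.002], [0.327, -0.945, 0.001], [0.002, -0.0, -1.0]]
contact_force: [-0.5, -0.3, -1.9]
grip_width: 0.0426
gripper_force: 35.0
```

```bash
python3 - <<'E'
from h import *
from station import ctrl
inc((.4175,.3198,.0203))
d=ctrl.get_image("scene")
print([(np.round(e[0],1),cv2.contourArea(c),onplane(d,e[0],.012)) for e,c in blues(d) if np.hypot(e[0][0]-374,e[0][1]-335)<30])
E
```

```text
t 26.57 pos [0.4177 0.3217 0.0676] F [-0.5 -0.3 -1.9] w 0.0426 dq 0.007 tilt [0.002 0.001] -> [-0.04  0.07  1.89] q7 -2.16 yaw [0.945 0.327]
[(array([373.8, 335.5]), 331.0, array([0.4177632 , 0.32138522, 0.012     ]))]
```

{"op": "drive_tool", "data": {"increments": [[-0.04,0.05,0,0,0.65],[-0.04,0.05,0.4,0,0.65],[-0.04,0.05,0.8,0,0.65],[-0.04,0.05,1.2,0,0.65],[-0.04,0.05,1.45,0,0.65],[-0.04,0.05,1.45,0,0.65],[-0.04,0.05,1.45,0,0.65]]}}

```text
clock: 27.5
position: [0.4164, 0.3199, 0.0302]
eef_rot: [[0.945, 0.328, 0.0], [0.328, -0.945, 0.0], [0.0, -0.0, -1.0]]
contact_force: [0.1, -0.2, -1.4]
grip_width: 0.0429
gripper_force: 35.0
```

```bash
python3 -c "
from h import *
inc((.4175,.3198,.0203))"
```

```text
t 27.5 pos [0.4164 0.3199 0.0302] F [ 0.1 -0.2 -1.4] w 0.0429 dq 0.004 tilt [0. 0.] -> [0.04 0.02 0.4 ] q7 -2.2 yaw [0.945 0.328]
```

{"op": "drive_tool", "data": {"increments": [[0.04,0.02,0.2,0,0.65],[0.04,0.02,0.3,0,0.65],[0.04,0.02,0.37,0,0.65],[0.04,0.02,0.39,0,0.65],[0.04,0.02,0.39,0,0.65]]}}

```text
clock: 28.12
position: [0.4173, 0.3195, 0.0203]
eef_rot: [[0.945, 0.328, -0.0], [0.328, -0.945, -0.0], [-0.0, 0.0, -1.0]]
contact_force: [-0.7, -0.8, -0.2]
grip_width: 0.0426
gripper_force: 35.0
```

{"op": "drive_tool", "data": {"increments": [[0,0,0,0,0.45],[0,0,0,0,0.38],[0,0,0,0,0.35],[0,0,-0.3,0,0.35],[0,0,-1,0,0.35],[0,0,-2.5,0,0.3],[0,0,-4.5,0,0.1],[0,0,-6.3,0,0.1],[0,0,-6.3,0,0.1]]}}

```text
clock: 29.25
position: [0.4193, 0.3217, 0.1828]
eef_rot: [[0.945, 0.328, 0.008], [0.328, -0.945, 0.004], [0.009, -0.001, -1.0]]
contact_force: [0.7, 0.1, -0.4]
grip_width: 0.0769
gripper_force: 0.0
```

```bash
python3 - <<'E'
from h import *
from station import ctrl
inc((.566,-.023,.17))
d=ctrl.get_image("scene");S=(195,275,205,275)
tier(d,S,.0856);tier(dict(np.load("top0.npz")),(330,400,150,215),.0856)
cv2.imwrite("pics/j1.png",cv2.resize(d["image"][290:410,260:420],None,fx=4,fy=4,interpolation=2)[:,:,::-1])
E
```

```text
t 29.25 pos [0.4193 0.3217 0.1828] F [ 0.7  0.1 -0.4] w 0.0769 dq 0.077 tilt [0.008 0.004] -> [ 1.02 14.95  0.51] q7 -2.06 yaw [0.945 0.328]
tier 352 z 0.0865 [564.6 -22.2] dia 60.0 ext [ 0.5385 -0.0513  0.5932  0.0075]
tier 141 z 0.0849 [565.7 -24.3] dia 55.7 ext [ 0.5384 -0.0498  0.5927  0.0022]
```

View pics/j1.png

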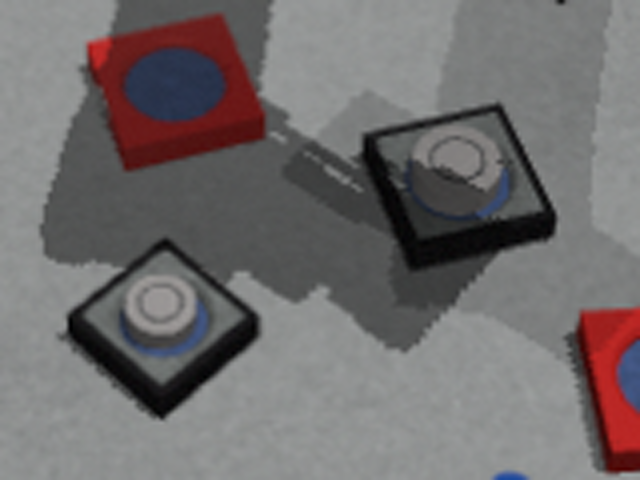

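Both w100, at crop (160,305), and w200, at (455,165), sit flat in their cases. Now w500.

{"op": "drive_tool", "data": {"increments": [[0.1,1,0,0,0.1],[0.2,3,0,0,0.1],[0.35,5.2,0,0,0.1],[0.5,7.4,0,0,0.1],[0.65,9.6,0,0,0.1],[0.8,11.8,0,0,0.1],[0.95,13.8,0,0,0.1],[1.02,14.95,0,0,0.1],[1.02,14.95,0.5,0,0.1],[1.02,14.95,1,0,0.1]], "grip_force": 50}}

```text
clock: 30.55
position: [0.5628, -0.0237, 0.1512]
eef_rot: [[0.944, 0.329, -0.002], [0.329, -0.944, 0.001], [-0.002, -0.002, -1.0]]
contact_force: [0.4, -1.0, 1.0]
grip_width: 0.0786
gripper_force: 0.0
```

{"op": "drive_tool", "data": {"increments": [[0,0,0,0,0.1],[0,0,0.8,0,0.1],[0,0,1.6,0,0.1],[0,0,1.6,0,0.1],[0,0,1.6,0,0.1]]}}

```text
clock: 31.18
position: [0.564, -0.0251, 0.1128]
eef_rot: [[0.945, 0.328, -0.0], [0.328, -0.945, 0.0], [0.0, -0.0, -1.0]]
contact_force: [-0.1, 0.6, 0.8]
grip_width: 0.0782
gripper_force: 0.0
```

```bash
python3 -c "
from h import *
inc((.5655,-.0228,.068))"
```

```text
t 31.18 pos [ 0.564  -0.0251  0.1128] F [-0.1  0.6  0.8] w 0.0782 dq 0.014 tilt [-0.  0.] -> [ 0.09 -0.07  1.79] q7 -1.39 yaw [0.945 0.328]
```

{"op": "drive_tool", "data": {"increments": [[0.09,-0.07,0,0,0.1],[0.09,-0.07,0.5,0,0.1],[0.09,-0.07,1.1,0,0.1],[0.09,-0.07,1.6,0,0.1],[0.09,-0.07,1.79,0,0.1],[0.09,-0.07,1.79,0,0.1],[0.09,-0.07,1.79,0,0.1]]}}

```text
clock: 32.05
position: [0.5658, -0.0228, 0.0684]
eef_rot: [[0.945, 0.328, 0.001], [0.328, -0.945, -0.0], [0.001, 0.0, -1.0]]
contact_force: [-0.7, -0.2, 0.1]
grip_width: 0.0785
gripper_force: 0.0
```

{"op": "drive_tool", "data": {"increments": [[0,0,0,0,0.25],[0,0,0,0,0.35],[0,0,0,0,0.5],[0,0,0,0,0.5],[0,0,0,0,0.5],[0,0,0,0,0.5]], "grip_force": 50}}

```text
clock: 32.8
position: [0.5655, -0.0229, 0.0682]
eef_rot: [[0.945, 0.328, 0.0], [0.328, -0.945, -0.0], [0.0, 0.0, -1.0]]
contact_force: [-0.7, 1.4, 0.8]
grip_width: 0.0541
gripper_force: 50.0
```

```bash
python3 -c "
from h import *
inc((.587,-.3085,.15))"
```

```text
t 32.8 pos [ 0.5655 -0.0229  0.0682] F [-0.7  1.4  0.8] w 0.0541 dq 0.002 tilt [ 0. -0.] -> [-2.93 11.08 -3.27] q7 -1.42 yaw [0.945 0.328]
```

{"op": "drive_tool", "data": {"increments": [[0,0,-0.2,0,0.5],[0,0,-0.6,0,0.5],[0,0,-1.4,0,0.5],[0,0,-2.4,0,0.5],[0,0,-3.2,0,0.5],[-0.2,0.8,-3.3,0,0.5],[-0.6,2.2,-3.3,0,0.5],[-1,3.8,-3.3,0,0.5],[-1.4,5.3,-3.3,0,0.5],[-1.8,6.7,-3.3,0,0.5]]}}

```text
clock: 34.05
position: [0.5767, -0.1994, 0.1496]
eef_rot: [[0.946, 0.326, -0.002], [0.326, -0.946, -0.001], [-0.002, 0.0, -1.0]]
contact_force: [0.5, -0.2, -4.5]
grip_width: 0.0541
gripper_force: 50.0
```

{"op": "drive_tool", "data": {"increments": [[-0.3,1.2,0,0,0.5],[-0.6,2.4,0,0,0.5],[-0.9,3.4,0,0,0.5],[-1,4,0,0,0.5],[-1,4,0,0,0.5],[-1,4,0,0,0.5],[-1,4,0,0,0.5]]}}

```text
clock: 34.92
position: [0.5874, -0.2966, 0.1507]
eef_rot: [[0.944, 0.33, 0.0], [0.33, -0.944, 0.001], [0.0, -0.0, -1.0]]
contact_force: [-0.8, -0.2, -5.2]
grip_width: 0.0542
gripper_force: 50.0
```

```bash
python3 -c "
from h import *
inc((.587,-.3085,.0205))"
```

```text
t 34.92 pos [ 0.5874 -0.2966  0.1507] F [-0.8 -0.2 -5.2] w 0.0542 dq 0.005 tilt [0.    0.001] -> [-0.17  0.45  5.21] q7 -0.96 yaw [0.944 0.33 ]
```

{"op": "drive_tool", "data": {"increments": [[-0.1,0.3,0,0,0.5],[-0.17,0.45,0.3,0,0.5],[-0.17,0.45,1.2,0,0.5],[-0.17,0.45,2.4,0,0.5],[-0.17,0.45,3.6,0,0.5],[-0.17,0.45,4.1,0,0.5],[-0.17,0.45,4.1,0,0.5],[-0.17,0.45,4.1,0,0.5]]}}

```text
clock: 35.92
position: [0.5877, -0.311, 0.0495]
eef_rot: [[0.945, 0.328, 0.002], [0.328, -0.945, -0.001], [0.002, 0.002, -1.0]]
contact_force: [0.2, -0.6, -4.7]
grip_width: 0.0544
gripper_force: 50.0
```

```bash
python3 - <<'E'
from h import *
from station import ctrl
inc((.587,-.3085,.0205))
d=ctrl.get_image("scene")
print([(np.round(e[0],1),cv2.contourArea(c)) for e,c in blues(d) if np.hypot(e[0][0]-184,e[0][1]-197)<30])
cv2.imwrite("pics/k1.png",cv2.resize(d["image"][130:230,130:250],None,fx=4,fy=4,interpolation=2)[:,:,::-1])
E
```

```text
t 35.92 pos [ 0.5877 -0.311   0.0495] F [ 0.2 -0.6 -4.7] w 0.0544 dq 0.01 tilt [ 0.002 -0.001] -> [ 0.01 -0.11  1.16] q7 -0.98 yaw [0.945 0.328]
[(array([184.8, 197.9]), 171.5)]
```

View pics/k1.png

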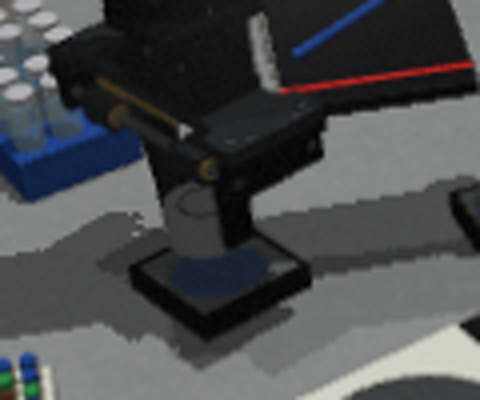

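w500 hangs at crop (195,215) directly above case500's recess at (220,270). The tube rack at the left is clear of the gripper. I descend.

{"op": "drive_tool", "data": {"increments": [[0.01,-0.08,0.2,0,0.5],[0.01,-0.08,0.5,0,0.5],[0.01,-0.08,0.75,0,0.5],[0.01,-0.08,0.85,0,0.5],[0.01,-0.08,0.85,0,0.5],[0.01,-0.08,0.85,0,0.5]]}}

```text
clock: 36.72
position: [0.5864, -0.3086, 0.027]
eef_rot: [[0.945, 0.328, 0.0], [0.328, -0.945, -0.0], [0.0, 0.0, -1.0]]
contact_force: [0.5, -0.3, -5.1]
grip_width: 0.0537
gripper_force: 50.0
```

```bash
python3 -c "
from h import *
inc((.587,-.3090,.0204))"
```

```text
t 36.73 pos [ 0.5864 -0.3086  0.027 ] F [ 0.5 -0.3 -5.1] w 0.0537 dq 0.004 tilt [ 0. -0.] -> [0.02 0.02 0.26] q7 -0.99 yaw [0.945 0.328]
```

{"op": "drive_tool", "data": {"increments": [[0.02,0.02,0.12,0,0.5],[0.02,0.02,0.2,0,0.5],[0.02,0.02,0.25,0,0.5],[0.02,0.02,0.26,0,0.5],[0.02,0.02,0.26,0,0.5]]}}

```text
clock: 37.35
position: [0.5869, -0.3089, 0.0203]
eef_rot: [[0.945, 0.328, 0.0], [0.328, -0.945, -0.0], [0.0, 0.0, -1.0]]
contact_force: [0.2, -0.6, -5.1]
grip_width: 0.0542
gripper_force: 50.0
```

{"op": "drive_tool", "data": {"increments": [[0,0,0,0,0.33],[0,0,0,0,0.25],[0,0,0,0,0.22],[0,0,-0.3,0,0.22],[0,0,-1,0,0.22],[0,0,-2.5,0,0.2],[0,0,-4.5,0,0.1],[0,0,-6.3,0,0.1],[0,0,-6.3,0,0.1]]}}

```text
clock: 38.48
position: [0.5899, -0.3097, 0.1846]
eef_rot: [[0.945, 0.328, 0.009], [0.328, -0.945, -0.005], [0.007, 0.008, -1.0]]
contact_force: [-0.2, 0.7, 0.2]
grip_width: 0.0781
gripper_force: 0.0
```

```bash
python3 -c "
from h import *
inc((.30,-.56,.2))"
```

```text
t 38.48 pos [ 0.5899 -0.3097  0.1846] F [-0.2  0.7  0.2] w 0.0781 dq 0.077 tilt [ 0.009 -0.005] -> [-14.23   5.66  -0.67] q7 -0.94 yaw [0.945 0.328]
```

Next I move the arm clear and check all four.

{"op": "drive_tool", "data": {"increments": [[-1.5,0.6,0,0,0.1],[-3.2,1.3,0,0,0.1],[-5,2,0,0,0.1],[-6.8,2.7,0,0,0.1],[-8.6,3.4,0,0,0.1],[-10.4,4.1,0,0,0.1],[-12,4.8,0,0,0.1],[-13,5.2,0,0,0.1],[-14,5.6,0,0,0.1],[-14,5.6,0,0,0.1]]}}

```text
clock: 39.72
position: [0.2992, -0.5573, 0.1776]
eef_rot: [[0.946, 0.323, -0.001], [0.323, -0.946, -0.0], [-0.001, -0.0, -1.0]]
contact_force: [-0.5, -0.5, 0.0]
grip_width: 0.0782
gripper_force: 0.0
```

{"op": "drive_tool", "data": {"increments": [[0,0,0,0,0.1],[0,0,0,0,0.1],[0,0,0,0,0.1],[0,0,0,0,0.1]]}}

```text
clock: 40.22
position: [0.3025, -0.5555, 0.1779]
eef_rot: [[0.945, 0.329, 0.0], [0.329, -0.945, -0.0], [0.0, 0.0, -1.0]]
contact_force: [-0.6, -0.7, -0.7]
grip_width: 0.0782
gripper_force: 0.0
```

```bash
python3 - <<'E'
from h import *
from station import ctrl
inc((.30,-.56,.2))
s=ctrl.get_image("scene");t=ctrl.get_image("top")
for n,z,c in(("50",.0259,(.394,-.281)),("100",.0259,(.585,.318)),("200",.0279,(.4175,.32)),("500",.0376,(.587,-.3085))):
    print(n)
    for d in(s,t): 
        C=cloud(d,0,640,0,480);r={"50":.012,"100":.017,"200":.0225,"500":.028}[n]
        q=C[(abs(C[:,2]-z)<.004)&(np.hypot(C[:,0]-c[0],C[:,1]-c[1])<r+.008)]
        A=np.c_[q[:,:2]-c,np.ones(len(q))];f=np.linalg.lstsq(A,q[:,2],rcond=None)[0] if len(q)>5 else 0
        print(len(q),np.round(q.mean(0),4),"tilt",np.round(f,3))
def cr(d,u,v,k):return cv2.resize(d["image"][v-25:v+25,u-33:u+33],(264,200),interpolation=2)
rows=[np.hstack([cr(s,184,195,4),cr(s,256,180,4)]),np.hstack([cr(t,480,180,4),cr(t,468,260,4)]),np.hstack([cr(s,375,335,4),cr(s,387,428,4)])]
cv2.imwrite("pics/l1.png",np.vstack(rows)[:,:,::-1])
E
```

```text
t 40.23 pos [ 0.3025 -0.5555  0.1779] F [-0.6 -0.7 -0.7] w 0.0782 dq 0.004 tilt [ 0. -0.] -> [-0.16  0.14 -0.89] q7 -0.3 yaw [0.945 0.329]
50
38 [ 0.3927 -0.2782  0.0254] tilt [0.002 0.054 0.025]
76 [ 0.3927 -0.281   0.0256] tilt [-0.011 -0.006  0.026]
100
233 [0.5853 0.32   0.0257] tilt [-0.027 -0.019  0.026]
135 [0.5857 0.3143 0.0253] tilt [-0.023 -0.01   0.025]
200
332 [0.4194 0.32   0.0282] tilt [-0.001 -0.008  0.028]
251 [0.4184 0.3169 0.0272] tilt [-0.009  0.005  0.027]
500
217 [ 0.5875 -0.306   0.0377] tilt [-0.01  -0.003  0.038]
419 [ 0.5869 -0.3095  0.0373] tilt [-0.005 -0.002  0.037]
```

View pics/l1.png

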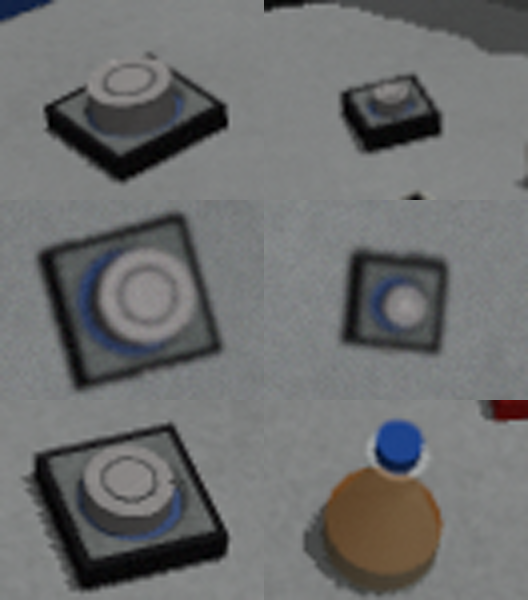

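All weights sit flat in their recesses, with top heights 25.5, 25.5, 28 and 37.5 mm as expected. The flask stands, and I hand in.

```bash
python3 -c "
from station import ctrl
print(ctrl.finish_job())"
```

```text
the job is handed in; nothing more can be done
None
```

All four weights sit flat in their own cases, the cases are where they stood, the flask is upright, and the job was handed in at about 40 s of the 120 s limit.

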